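# Put the games-room kit away on its matching pads

### The job

Put the air-hockey kit and the cue chalk away: lay each puck flat in the middle of the round pad of its own colour, then stand the mallet of that colour upright and centred on top of its puck, and set the chalk upright in the middle of the little square tray. Leave the glass tumbler and the stack of chips standing where they are.

Things in the scene. Friction and masses are not known exactly. Their poses are not given: they have to be found in the camera images.
- red_pad: round red pad, 100 mm across, 10 mm high, flat top with two thin white outline rings (81 and 54 mm across) around its centre; fixed to the counter. Origin: centre of its underside, on the counter; z up. Its place changes from start to start
- red_puck: red puck, disc 50 mm across and 10 mm thick with a thin white ring on top, about 30 g. Loose, lying flat on the counter. Origin: centre of its underside; z up
- red_mallet: red air-hockey mallet: round base 76 mm across and 12 mm thick, sloping in to an upright cylindrical grip 28 mm across (straight from 20 to 56 mm above the underside), 60 mm high in all; flat underside, about 90 g. Loose, standing upright on the counter. Origin: centre of its underside; z up along the grip
- blue_pad: round blue pad, 100 mm across, 10 mm high, flat top with two thin white outline rings (81 and 54 mm across) around its centre; fixed to the counter. Origin: centre of its underside, on the counter; z up. Its place changes from start to start
- blue_puck: blue puck, disc 50 mm across and 10 mm thick with a thin white ring on top, about 30 g. Loose, lying flat on the counter. Origin: centre of its underside; z up
- blue_mallet: blue air-hockey mallet: round base 76 mm across and 12 mm thick, sloping in to an upright cylindrical grip 28 mm across (straight from 20 to 56 mm above the underside), 60 mm high in all; flat underside, about 90 g. Loose, standing upright on the counter. Origin: centre of its underside; z up along the grip
- chalk: cube of cue chalk, 26 mm each way, white paper sides with an orange band, small turquoise round patch on top, about 30 g. Loose, standing on the counter. Origin: centre of its underside; z up, x and y square to its side faces
- chalk_tray: square tray 72 mm by 72 mm with a brass rim and a black floor that bears a white 30 mm square outline; inside 60 mm by 60 mm, floor 6 mm above the counter, rim 6 mm wide, its top 10 mm above the counter; fixed to the counter. Origin: centre of its underside; z up, x and y square to its sides
- chips: bystander: stack of black and white gaming chips, one piece, 40 mm across, 24 mm high, loose, among the kit. Origin: centre of its underside; z up
- tumbler: bystander: open amber glass tumbler, 62 mm across the rim, 65 mm high, loose, among the kit. Origin: centre of its underside; z up
Things that resemble listed ones, but are neither listed nor needed, are in the scene too. Leave any green or turquoise look-alike of the blue_puck alone.

How it is judged:
By the outcome, as a careful person would: the job done as asked, in the order asked, and still so for the second after the job is handed in, with the robot touching nothing.
It also fails if it takes over 128 s, if anything falls off the work surface, if the arm or the gripper's body presses on something with over 40 N, if the wrist force passes 120 N, or if a joint passes its speed limit or range.

### The arm

A 7-joint arm with a two-finger parallel gripper is mounted at the origin on the work surface. World frame = base frame: x ahead of the robot, y to its left, z up, the work surface at z = 0. Lengths are in m, angles in rad, forces in N, time in s.
With the tool pointing down it reaches from about 0.35 to 0.9 m from the base axis. Payload 19.9 kg.
Tool frame: the origin (TCP) lies midway between the tips of the shut fingers; the grasp point (between the pads) lies 19 mm behind it; z points along the fingers, y is the line along which they close (so a half turn about z gives the same grasp; the last joint's range is limited). The gripper opens to 85 mm and grips with 20 to 120 N. Pads are 22 mm wide; open, the fingers measure 114 mm over their backs; the gripper's body (76 mm by 85 mm) begins 54 mm behind the grasp point. The pads swing forward as they close: fully open they stand 13 mm farther back than shut.
Start: joints at [-1.157, 0.417, -0.01, 1.614, 0.005, 1.111, -0.053], TCP at [0.275, 0.561, 0.231] pointing down, gripper open.
Joint ranges: [-2.81, 2.81], [-0.39, 2.02], [-1.27, 1.25], [0.06, 2.57], [-1.19, 4.33], [0.19, 2], [-2.82, 2.82]. Speed limits (rad/s): [1.89, 1.89, 2.39, 2.39, 3.01, 3.01, 3.01].

### API

Orientations are given as a 3x3 rotation matrix whose columns are the frame's x, y, z axes.
In Python, from plant import monitor, capture, get_calibration, ticket gives the robot as it stands.
- The arm moves only by the tool jog_arm, never from a script. Its arguments are lists of equal length, an entry for each row: "travel": the shift along the tool's x, y, z in m, a list of three; "spin": the turn about the tool's z in rad; "fingers": the finger opening in m, from 0 to 0.0854. In form: {"travel": [[x, y, z], ...], "spin": [spin, ...], "fingers": [fingers, ...]}. A call has 1 to 20 rows; each row is the pose to reach, as a shift and turn from the pose commanded when the call began, along the tool's axes at that moment; what a row does not reach only later rows make up. A row lasts 1/12 s, in which the tool goes at most 41.7 mm and 7.16 degrees, less where a joint would pass 70% of its speed; a pose out of reach is approached as far as the arm can. A call with a gripper value outside its range is refused whole. The fingers move at their own pace and stop on an object; "squeeze" is the grip in N (left out, the last holds). Time passes only in rows, so rows that repeat a pose let the fingers close. It gives the time, the measured TCP pose, the force, the opening and the grip force at its end, in the units of the state.
- monitor.get_state(): the state, without advancing time (a new reading comes with each control period).
- capture(name): name is "scene" or "top" or "wrist"; returns the picture (420x560x3 uint8, red, green, blue); there is no depth.
- get_calibration(name): a dict with "vertical_fov" (degrees; the focal length in pixels is half the picture's height over the tangent of half this angle, whatever the lens; pixels are square), "cx", "cy" (the principal point, pixels), "D" ([k1, k2, p1, p2, k3] as OpenCV has them; the pictures are not rectified), "eye" and "attitude" of the camera in the world; the wrist camera has in their place "tool_from_camera" (4x4, takes a point from camera to tool coordinates, whose origin is the TCP and whose axes are the flange's). Camera axes: x right, y up, looking along -z (the intrinsics and any distortion apply to the point x, -y, -z); pixel columns grow to the right and rows downward; lengths in m; the calibration is good to about 2 mm. A picture is of the moment at which its call begins: read the wrist's pose just before it. get_calibration takes no time and is no camera call.
- ticket.sign_off(): hands the job in; it is judged then, once.
The state is a dict: "time_s": time; "joint_pos": joint angles; "joint_vel": joint speeds; "joint_torque": joint torques, N m; "tcp_pos": TCP position; "tool_rot": TCP orientation; "force": force on the tool from outside, world axes, zero at the start; "torque": the same for the moment, N m; "width": finger opening in m; "gripper_force": force on a finger pad.
Only numpy, scipy, OpenCV 4.12 (cv2) and the standard library are available. Lean on these libraries where they do the work, as an engineer would, in place of code of your own. Each camera call takes 0.05 s, during which the arm holds its last target. There are 200 camera calls.

## Working session

There is one attempt and no reset: what is moved stays moved. The work goes in short steps, Python scripts to look and compute and a tool call to move; the robot and the scene stay as the last step left them, time stands still between calls to the robot, and variables do not carry over. Pictures are saved under pics/ and viewed, at most 14 in all, crops included, and the job is handed in when it is done.

Besides the shell and the picture viewer there is one more tool, called after "Call:" as name([rows], argument=value, ...), one row to a line, values as JSON. jog_arm: Moves the arm, as the interface text tells. Its arguments: {"type":"object","properties":{"travel":{"type":"array"},"spin":{"type":"array"},"fingers":{"type":"array"},"squeeze":{"type":"number"}},"required":["travel","spin","fingers"]}

```bash
ls; mkdir -p pics
python3 - <<'E'
from plant import monitor, capture, get_calibration
import cv2
s=monitor.get_state();print(s)
for n in ("scene","top","wrist"):
    print(n,get_calibration(n))
for n in ("top","scene"):
    cv2.imwrite(f"pics/{n}0.png",capture(n)[:,:,::-1])
E
```

```text
pics
{'time_s': 0.0, 'joint_pos': array([-1.1574652 ,  0.41798097, -0.01032677,  1.61418234,  0.00469602,
        1.11068728, -0.05299761]), 'joint_vel': array([ 0.00059633,  0.00120913,  0.00037174, -0.00170191,  0.000219  ,
        0.00187156,  0.00103179]), 'joint_torque': array([-1.31013992e-03, -8.64456367e+01,  6.78144358e-01, -4.34914756e+01,
        1.90317974e-02,  7.33172754e-03, -2.72749895e-05]), 'tcp_pos': array([0.27441146, 0.56114722, 0.23065236]), 'tool_rot': array([[-8.98348699e-01,  4.39282818e-01, -4.70236101e-04],
       [ 4.39283063e-01,  8.98347978e-01, -1.14073745e-03],
       [-7.86707100e-05, -1.23134676e-03, -9.99999239e-01]]), 'force': array([-0.11956848, -0.21246803, -0.23832762]), 'torque': array([-0.00812325, -0.01574453,  0.0095204 ]), 'gripper_force': 0.0, 'width': 0.0854665814393906}
scene {'vertical_fov': 43.42496683125097, 'cx': 277.1118322112704, 'cy': 211.40317231912493, 'D': array([-0.18876756,  0.        ,  0.        ,  0.        ,  0.        ]), 'eye': array([ 1.58837082, -0.06506268,  0.82007299]), 'attitude': array([[ 0.07389531, -0.58800008,
[... 319 characters left out ...]
771733]), 'attitude': array([[ 0.00413844,  0.992321  , -0.12361999],
       [-0.99998155,  0.0046565 ,  0.00390209],
       [ 0.00444776,  0.12360156,  0.99232196]])}
wrist {'vertical_fov': 67.50412974667131, 'cx': 276.2769438699721, 'cy': 211.6455141012077, 'D': array([-0.03256818,  0.        ,  0.        ,  0.        ,  0.        ]), 'tool_from_camera': array([[-2.14103001e-03,  9.62695885e-01,  2.70577253e-01,
         6.79263336e-02],
       [ 9.99997538e-01,  2.21888117e-03,  1.81721312e-05,
        -4.18815152e-04],
       [-5.82884536e-04,  2.70576626e-01, -9.62698265e-01,
        -1.41590441e-01],
       [ 0.00000000e+00,  0.00000000e+00,  0.00000000e+00,
         1.00000000e+00]])}
```

View pics/top0.png

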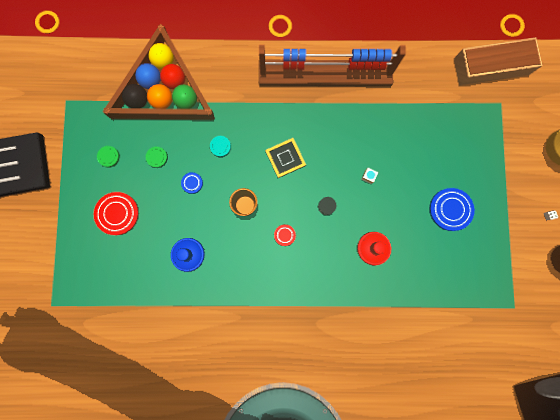

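View pics/scene0.png

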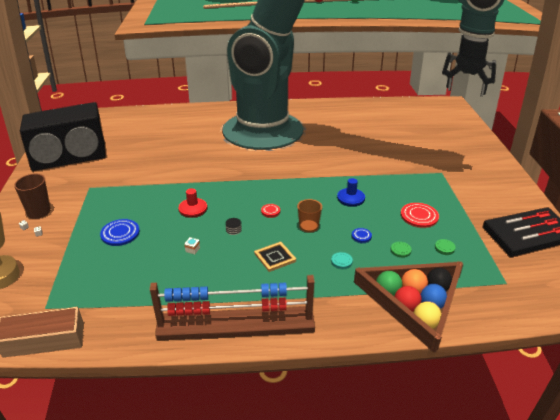

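```bash
cat > h.py <<'E'
import numpy as np, cv2
from plant import monitor, capture, get_calibration
def cam(name):
    c=get_calibration(name); f=210/np.tan(np.radians(c["vertical_fov"])/2)
    K=np.array([[f,0,c["cx"]],[0,f,c["cy"]],[0,0,1]])
    if name=="wrist":
        s=monitor.get_state(); T=c["tool_from_camera"]
        R=s["tool_rot"]@T[:3,:3]; e=s["tcp_pos"]+s["tool_rot"]@T[:3,3]
    else: R,e=c["attitude"],c["eye"]
    return K,np.array(c["D"]),np.array(R),np.array(e)
def world(cm,px,z):
    K,D,R,e=cm
    p=cv2.undistortPoints(np.float64(px).reshape(-1,1,2),K,D).reshape(-1,2)
    d=np.c_[p[:,0],-p[:,1],-np.ones(len(p))]@R.T
    return (e+d*((z-e[2])/d[:,2])[:,None])[:,:2]
def pixel(cm,P):
    K,D,R,e=cm
    q=(np.atleast_2d(P)-e)@R*[1,-1,-1]
    return cv2.projectPoints(q,np.zeros(3),np.zeros(3),K,D)[0].reshape(-1,2)
def shot(name):
    cm=cam(name); return cm,capture(name)
def mask(img,col):
    h,s,v=cv2.split(cv2.cvtColor(img,cv2.COLOR_RGB2HSV))
    if col=="red": m=((h<6)|(h>174))&(s>150)&(v>60)
    elif col=="blue": m=(h>108)&(h<128)&(s>130)&(v>50)
    elif col=="cloth": m=~((h>65)&(h<85)&(s>100)) # not green cloth
    return m.astype(np.uint8)
def blobs(name,cm,img,col,z,amin=100):
    """outer contours: enclosing circle on plane z"""
    cs=cv2.findContours(mask(img,col),cv2.RETR_EXTERNAL,cv2.CHAIN_APPROX_NONE)[0]
    out=[]
    for c in cs:
        if cv2.contourArea(c)<amin: continue
        w=world(cm,c.reshape(-1,2),z)
        (x,y),r=cv2.minEnclosingCircle(np.float32(w*1000))
        el=cv2.fitEllipse(np.float32(w*1000))
        rc=cv2.minAreaRect(np.float32(w*1000))
        out.append((c.reshape(-1,2).mean(0).round(),np.round([x,y,r],1),np.round(el[0],1),np.round(el[1],1),np.round(rc[0],1),np.round(rc[1],1),round(rc[2],1)))
    return out
E
python3 - <<'E'
from h import *
cm,i=shot("top")
for c in ("red","blue","cloth"):
    print(c)
    for b in blobs("top",cm,i,c,0.01): print(*b)
E
```

```text
red
[374. 248.] [ 441.2 -206.1   38.1] [ 441.3 -206.1] [73.7 74.1] [ 441.4 -206.4] [73.  73.2] 88.7
[284. 235.] [469.9  -1.6  24.4] [470.   -1.6] [46.  47.3] [469.9  -1.6] [45.9 48.3] 0.3
[115. 213.] [518.6 386.8  50.4] [518.8 386.7] [97.2 98.9] [519.3 386.8] [97.7 97.4] 2.6
[172.  76.] [849.6 269.   30.2] [850.4 269.5] [54.5 57.7] [850.5 269.6] [57.3 54.9] 31.0
[366.  65.] [ 884.5 -199.9   45.4] [ 881.3 -194.6] [ 23.3 108.6] [ 883.3 -200.7] [88.9 27.6] 89.3
[279.  19.] [1029.5   10.   671.1] [993.8 -61.5] [ 103.7 2090.1] [994.4  10.1] [1342.1  101.7] 90.0
blue
[187. 254.] [425.  220.5  38. ] [425.2 220.4] [73.5 73.9] [424.9 220.6] [73.2 74.1] 45.9
[452. 209.] [ 532.4 -386.7   49.8] [ 532.1 -387. ] [96.6 97.6] [ 531.9 -387.2] [96.7 98.9] 11.7
[191. 182.] [591.7 215.4  24.9] [591.2 215.6] [45.8 48.2] [591.3 215.3] [44.9 48.9] 0.4
[147.  75.] [849.6 328.9  31. ] [850.9 328.1] [54.1 57.9] [851.5 328.2] [59.5 55.4] 31.3
cloth
[280. 210.] [608.8   7.3 795.2] [570.4   8. ] [1121.2 1532.1] [559.3   7.8] [ 970.9 1342.2] 0.3
```

Call:
jog_arm([
  [-0.423,-0.42,0.05],
  [-0.423,-0.42,0.05],
  [-0.423,-0.42,0.05],
  [-0.423,-0.42,0.05],
  [-0.423,-0.42,0.05],
  [-0.423,-0.42,0.05],
  [-0.423,-0.42,0.05],
  [-0.423,-0.42,0.05],
  [-0.423,-0.42,0.05],
  [-0.423,-0.42,0.05],
  [-0.423,-0.42,0.05],
  [-0.423,-0.42,0.05],
  [-0.423,-0.42,0.05],
  [-0.423,-0.42,0.05],
  [-0.423,-0.42,0.05],
  [-0.423,-0.42,0.05],
  [-0.423,-0.42,0.05],
  [-0.423,-0.42,0.05],
  [-0.423,-0.42,0.05],
  [-0.423,-0.42,0.05],
], spin=[1.118,1.118,1.118,1.118,1.118,1.118,1.118,1.118,1.118,1.118,1.118,1.118,1.118,1.118,1.118,1.118,1.118,1.118,1.118,1.118], fingers=[0.065,0.065,0.065,0.065,0.065,0.065,0.065,0.065,0.065,0.065,0.065,0.065,0.065,0.065,0.065,0.065,0.065,0.065,0.065,0.065], squeeze=30)

```text
time_s: 1.82
tcp_pos: [0.4699, -0.0007, 0.1814]
tool_rot: [[0.0, 1.0, 0.0], [1.0, -0.0, 0.0], [0.0, 0.0, -1.0]]
force: [0.2, 1.1, 0.2]
width: 0.065
gripper_force: 0.0
```

Run:
```python
from h import *
cm,i=shot("wrist")
for c in ("red",):
    for b in blobs("wrist",cm,i,c,0.01): print(*b)
print(monitor.get_state()["joint_pos"].round(2),monitor.get_state()["tcp_pos"])
cv2.imwrite("pics/w1.png",i[:,:,::-1])
```

```text
[254. 346.] [ 442.7 -195.    35.6] [ 444.1 -184.9] [34.4 75.8] [ 444.3 -183. ] [34.4 71.2] 82.7
[277. 194.] [470.4  -2.9  24.8] [470.5  -2.9] [48.  48.8] [470.4  -2.9] [49.  48.1] 89.9
[-0.51  0.22  0.51  2.05 -0.14  0.9   0.07] [ 0.46994283 -0.00079889  0.1813833 ]
```

View pics/w1.png

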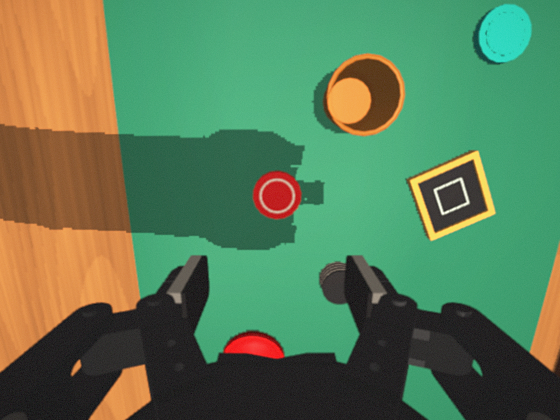

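Call:
jog_arm([
  [-0.002,0.0005,0.04],
  [-0.002,0.0005,0.08],
  [-0.002,0.0005,0.12],
  [-0.002,0.0005,0.15],
  [-0.002,0.0005,0.165],
  [-0.002,0.0005,0.172],
  [-0.002,0.0005,0.176],
  [-0.002,0.0005,0.179],
  [-0.002,0.0005,0.18],
  [-0.002,0.0005,0.18],
  [-0.002,0.0005,0.18],
], spin=[0,0,0,0,0,0,0,0,0,0,0], fingers=[0.06,0.06,0.06,0.06,0.06,0.06,0.06,0.06,0.06,0.06,0.06])

```text
time_s: 2.78
tcp_pos: [0.4711, -0.0035, 0.0021]
tool_rot: [[0.002, 1.0, 0.001], [1.0, -0.002, 0.0], [0.0, 0.001, -1.0]]
force: [-0.1, -0.3, 0.4]
width: 0.0597
gripper_force: 0.0
```

Call:
jog_arm([
  [0,0,0.002],
  [0,0,0.002],
  [0,0,0.002],
  [0,0,0.002],
  [0,0,0.002],
  [0,0,0.002],
  [0,0,0.002],
  [0,0,0.002],
], spin=[0,0,0,0,0,0,0,0], fingers=[0.06,0.06,0.045,0.04,0.04,0.04,0.04,0.04])

```text
time_s: 3.45
tcp_pos: [0.4707, -0.0037, -0.0003]
tool_rot: [[0.002, 1.0, 0.0], [1.0, -0.002, 0.0], [0.0, 0.0, -1.0]]
force: [-2.6, 1.0, 10.5]
width: 0.0483
gripper_force: 29.2
```

Call:
jog_arm([
  [0,0,-0.02],
  [0,0,-0.06],
  [0,0,-0.1],
  [0.39,0.048,-0.14],
  [0.39,0.048,-0.14],
  [0.39,0.048,-0.14],
  [0.39,0.048,-0.14],
  [0.39,0.048,-0.14],
  [0.39,0.048,-0.14],
  [0.39,0.048,-0.14],
  [0.39,0.048,-0.14],
  [0.39,0.048,-0.14],
  [0.39,0.048,-0.14],
  [0.39,0.048,-0.14],
  [0.39,0.048,-0.14],
  [0.39,0.048,-0.14],
  [0.39,0.048,-0.14],
], spin=[0,0,0,0,0,0,0,0,0,0,0,0,0,0,0,0,0], fingers=[0.04,0.04,0.04,0.04,0.04,0.04,0.04,0.04,0.04,0.04,0.04,0.04,0.04,0.04,0.04,0.04,0.04])

```text
time_s: 4.87
tcp_pos: [0.5195, 0.3849, 0.1393]
tool_rot: [[0.003, 1.0, -0.0], [1.0, -0.003, -0.001], [-0.001, -0.0, -1.0]]
force: [-0.5, -1.2, -0.4]
width: 0.048
gripper_force: 31.5
```

Run:
```python
from h import *
cm,i=shot("wrist")
print(monitor.get_state()["tcp_pos"],monitor.get_state()["width"])
for b in blobs("wrist",cm,i,"red",0.01): print(*b)
print(blobs("wrist",cm,i,"red",monitor.get_state()["tcp_pos"][2]+.01))
cv2.imwrite("pics/w2.png",i[:,:,::-1])
```

```text
[0.51954368 0.38503886 0.13936492] 0.048305194610731086
[276. 233.] [518.8 349.9  85.5] [519.2 349.5] [102.  181.3] [519.7 350. ] [170.7 100.3] 89.6
[(array([276., 233.]), array([519.6, 402.9,  41.5]), array([519.7, 402.7]), array([49.5, 88. ]), array([520. , 402.9]), array([82.8, 48.7]), 89.6)]
```

View pics/w2.png

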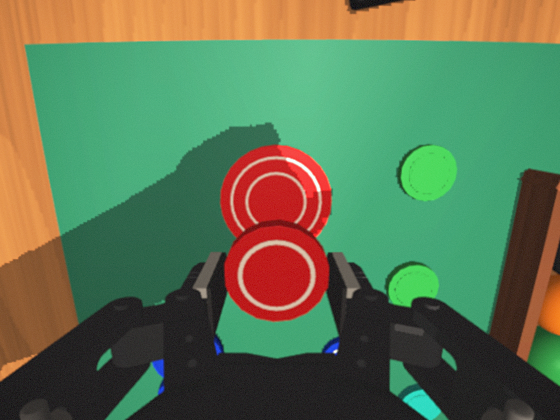

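```bash
cat >> h.py <<'E'
from scipy.optimize import least_squares
def fitc(w,r):
    """circle of known radius, mm"""
    w=w*1000; x0=np.r_[w.mean(0)]
    s=least_squares(lambda p:np.hypot(*(w-p).T)-r,x0,loss="soft_l1")
    return s.x.round(1), np.abs(s.fun).mean().round(2)
def contour(img,col,sel,amin=100):
    cs=cv2.findContours(mask(img,col),cv2.RETR_EXTERNAL,cv2.CHAIN_APPROX_NONE)[0]
    p=np.vstack([c.reshape(-1,2) for c in cs if cv2.contourArea(c)>amin])
    return p[sel(p[:,0],p[:,1])]
E
python3 - <<'E'
from h import *
cm=cam("wrist"); i=cv2.imread("pics/w2.png")[:,:,::-1].copy()
p=contour(i,"red",lambda u,v:(v<205)&(u>200)&(u<350)); print(fitc(world(cm,p,.01),50))
p=contour(i,"red",lambda u,v:(v>285)&(u>200)&(u<350)); print(fitc(world(cm,p,cm[3][2]*0+monitor.get_state()["tcp_pos"][2]+.0103),25))
print(monitor.get_state()["tcp_pos"])
E
```

```text
(array([519.1, 384.9]), np.float64(0.54))
(array([519.8, 387.1]), np.float64(0.25))
[0.51954368 0.38503886 0.13936492]
```

Call:
jog_arm([
  [0,-0.0008,0.04],
  [0,-0.0008,0.08],
  [0,-0.0008,0.1],
  [0,-0.0008,0.11],
  [0,-0.0008,0.11],
  [0,-0.0008,0.11],
], spin=[0,0,0,0,0,0], fingers=[0.04,0.04,0.04,0.04,0.04,0.04])

```text
time_s: 5.42
tcp_pos: [0.5192, 0.386, 0.0303]
tool_rot: [[0.003, 1.0, 0.001], [1.0, -0.003, 0.0], [0.0, 0.001, -1.0]]
force: [0.2, 0.4, -0.4]
width: 0.048
gripper_force: 31.5
```

Run:
```python
from h import *
cm,i=shot("wrist")
print(monitor.get_state()["tcp_pos"],monitor.get_state()["width"])
cv2.imwrite("pics/w3.png",i[:,:,::-1])
```

```text
[0.51950959 0.38641615 0.03098656] 0.047916012728667814
```

View pics/w3.png

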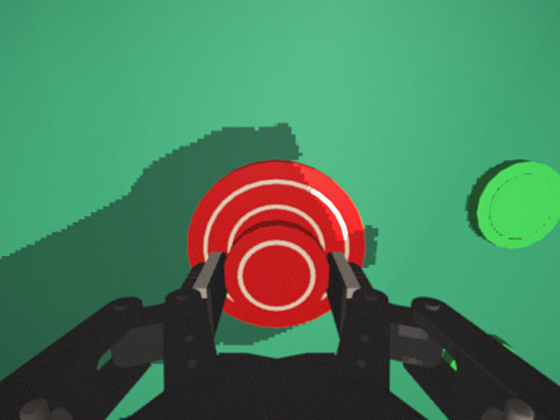

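Run:
```python
from h import *
cm=cam("wrist"); i=cv2.imread("pics/w3.png")[:,:,::-1].copy(); z=monitor.get_state()["tcp_pos"][2]
sel=lambda u,v:((v<240)|((v>318)&(u>240)&(u<312)))&(u>180)&(u<375)
p=contour(i,"red",sel); print(fitc(world(cm,p,.01),50))
# puck's white ring: outer boundary in a window
g=cv2.inRange(i,(170,150,140),(255,255,255)); g[:236]=0;g[314:]=0;g[:,:234]=0;g[:,318:]=0
c=max(cv2.findContours(g,cv2.RETR_EXTERNAL,cv2.CHAIN_APPROX_NONE)[0],key=len).reshape(-1,2)
w=world(cm,c,z+.0103); print(cv2.minEnclosingCircle(np.float32(w*1000)),z)
```

```text
(array([519.5, 377.3]), np.float64(5.31))
((519.7764892578125, 386.59832763671875), 17.76739501953125) 0.030986556812232047
```

```bash
cat >> h.py <<'E'
def whites(img,rect,thr=120):
    """white pixels inside (u0,v0,u1,v1): low saturation and bright"""
    hsv=cv2.cvtColor(img,cv2.COLOR_RGB2HSV)
    m=(hsv[...,1]<thr)&(hsv[...,2]>130); u0,v0,u1,v1=rect
    k=np.zeros_like(m); k[v0:v1,u0:u1]=m[v0:v1,u0:u1]
    v,u=np.nonzero(k); return np.c_[u,v].astype(float)
def rings(w,c0,radii,tol=4):
    """fit common centre (mm) of rings with given mean radii to ring pixels w (m)"""
    w=w*1000; c=np.array(c0,float); radii=np.array(radii)
    for _ in range(10):
        d=np.hypot(*(w-c).T); k=np.abs(d[:,None]-radii).argmin(1); ok=np.abs(d-radii[k])<tol
        f=lambda p:np.hypot(*(w[ok]-p).T)-radii[k[ok]]
        s=least_squares(f,c,loss="soft_l1"); c=s.x
    return c.round(1),ok.sum(),np.abs(s.fun).mean().round(2)
E
python3 - <<'E'
from h import *
cm=cam("wrist"); i=cv2.imread("pics/w3.png")[:,:,::-1].copy(); z=monitor.get_state()["tcp_pos"][2]
p=whites(i,(185,160,366,245)); w=world(cm,p,.01)
for a in (0,.5,1): print(rings(w,(519,386),(40.5-a,27-a)))
p=whites(i,(234,238,318,312)); print(rings(world(cm,p,z+.0103),(519.8,386.6),(17.2,)))
E
```

```text
(array([519.6, 384.5]), np.int64(1510), np.float64(0.66))
(array([519.6, 385.1]), np.int64(1510), np.float64(0.62))
(array([519.6, 385.8]), np.int64(1510), np.float64(0.6))
(array([519.7, 386.5]), np.int64(998), np.float64(0.6))
```

Call:
jog_arm([
  [-0.0012,0,0.01],
  [-0.0012,0,0.015],
  [-0.0012,0,0.018],
  [-0.0012,0,0.02],
  [-0.0012,0,0.0205],
  [-0.0012,0,0.0205],
  [-0.0012,0,0.0205],
], spin=[0,0,0,0,0,0,0], fingers=[0.04,0.04,0.04,0.04,0.04,0.04,0.04])

```text
time_s: 6.05
tcp_pos: [0.5185, 0.385, 0.0097]
tool_rot: [[0.002, 1.0, -0.0], [1.0, -0.002, 0.0], [0.0, -0.0, -1.0]]
force: [-7.1, -5.2, 17.4]
width: 0.0482
gripper_force: 33.1
```

Call:
jog_arm([
  [0,0,-0.001],
  [0,0,-0.001],
  [0,0,-0.001],
  [0,0,-0.001],
  [0,0,-0.02],
  [0,0,-0.05],
  [0,0,-0.09],
  [0,0,-0.13],
  [0,0,-0.13],
  [0,0,-0.13],
], spin=[0,0,0,0,0,0,0,0,0,0], fingers=[0.048,0.052,0.058,0.06,0.06,0.06,0.06,0.06,0.06,0.06])

```text
time_s: 6.88
tcp_pos: [0.5195, 0.3858, 0.1412]
tool_rot: [[0.002, 1.0, 0.003], [1.0, -0.002, 0.003], [0.003, 0.003, -1.0]]
force: [-0.9, 1.9, -1.4]
width: 0.0598
gripper_force: 0.0
```

Run:
```python
from h import *
cm,i=shot("wrist")
print(monitor.get_state()["tcp_pos"],monitor.get_state()["width"])
cv2.imwrite("pics/w4.png",i[:,:,::-1])
c=pixel(cm,[.519,.3855,.01])[0].round().astype(int); print(c)
p=whites(i,(c[0]-60,c[1]-60,c[0]+60,c[1]+60))
print(rings(world(cm,p,.01),(519,385.5),(40,26.5),2.5)); print(rings(world(cm,p,.02),(519,385.5),(17.2,)))
cm,i=shot("top")
p=whites(i,(90,190,140,240))
print(rings(world(cm,p,.01),(519,386),(40,),3)); print(rings(world(cm,p,.02),(519,386),(17.2,)))
```

```text
[0.51857982 0.38530666 0.13931736] 0.06012454874171976
[275 203]
(array([518.9, 385.3]), np.int64(1086), np.float64(0.86))
(array([518.6, 385.1]), np.int64(342), np.float64(0.64))
(array([519.3, 387.6]), np.int64(100), np.float64(0.74))
(array([519. , 387.5]), np.int64(38), np.float64(0.53))
```

View pics/w4.png

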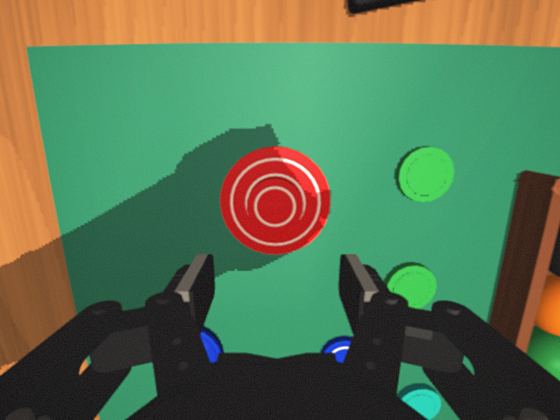

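Call:
jog_arm([
  [-0.17,0.072,0],
  [-0.17,0.072,0],
  [-0.17,0.072,0],
  [-0.17,0.072,0],
  [-0.17,0.072,0],
  [-0.17,0.072,0],
  [-0.17,0.072,0],
  [-0.17,0.072,0],
  [-0.17,0.072,0],
], spin=[0,0,0,0,0,0,0,0,0], fingers=[0.06,0.06,0.06,0.06,0.06,0.06,0.06,0.06,0.06])

```text
time_s: 7.73
tcp_pos: [0.5894, 0.2161, 0.138]
tool_rot: [[0.0, 1.0, -0.001], [1.0, -0.0, -0.0], [-0.0, -0.001, -1.0]]
force: [-0.4, 0.5, 0.2]
width: 0.0596
gripper_force: 0.0
```

Run:
```python
from h import *
cm,i=shot("wrist")
print(monitor.get_state()["tcp_pos"])
for b in blobs("wrist",cm,i,"blue",0.01): print(*b)
c=pixel(cm,[.591,.2145,.01])[0].round().astype(int); print(c)
p=whites(i,(c[0]-40,c[1]-40,c[0]+40,c[1]+40)); print(rings(world(cm,p,.01),(591,214.5),(17.2,)))
```

```text
[0.58950644 0.21608478 0.13820506]
[279. 204.] [591.5 214.9  24.8] [591.7 214.9] [47.5 48.8] [591.8 214.8] [48.7 48.3] 63.2
[ 90. 200.] [419.4 216.8  47.4] [423.2 218.5] [71.6 90.6] [422.6 220.8] [76.3 86.3] 76.9
[278 205]
(array([591.8, 214.1]), np.int64(472), np.float64(0.91))
```

Call:
jog_arm([
  [-0.0016,0.002,0.04],
  [-0.0016,0.002,0.08],
  [-0.0016,0.002,0.11],
  [-0.0016,0.002,0.125],
  [-0.0016,0.002,0.132],
  [-0.0016,0.002,0.135],
  [-0.0016,0.002,0.137],
  [-0.0016,0.002,0.137],
  [-0.0016,0.002,0.137],
  [-0.0016,0.002,0.137],
  [-0.0016,0.002,0.137],
  [-0.0016,0.002,0.137],
  [-0.0016,0.002,0.137],
  [-0.0016,0.002,0.137],
], spin=[0,0,0,0,0,0,0,0,0,0,0,0,0,0], fingers=[0.06,0.06,0.06,0.06,0.06,0.06,0.06,0.06,0.05,0.045,0.04,0.04,0.04,0.04])

```text
time_s: 8.95
tcp_pos: [0.5929, 0.2137, 0.0035]
tool_rot: [[0.002, 1.0, 0.002], [1.0, -0.002, 0.001], [0.001, 0.002, -1.0]]
force: [-4.0, -1.1, 10.5]
width: 0.0477
gripper_force: 29.2
```

Call:
jog_arm([
  [0,0,-0.03],
  [0,0,-0.07],
  [0,0,-0.11],
  [-0.602,-0.06,-0.14],
  [-0.602,-0.06,-0.14],
  [-0.602,-0.06,-0.14],
  [-0.602,-0.06,-0.14],
  [-0.602,-0.06,-0.14],
  [-0.602,-0.06,-0.14],
  [-0.602,-0.06,-0.14],
  [-0.602,-0.06,-0.14],
  [-0.602,-0.06,-0.14],
  [-0.602,-0.06,-0.14],
  [-0.602,-0.06,-0.14],
  [-0.602,-0.06,-0.14],
  [-0.602,-0.06,-0.14],
  [-0.602,-0.06,-0.14],
  [-0.602,-0.06,-0.14],
  [-0.602,-0.06,-0.14],
  [-0.602,-0.06,-0.14],
], spin=[0,0,0,0,0,0,0,0,0,0,0,0,0,0,0,0,0,0,0,0], fingers=[0.04,0.04,0.04,0.04,0.04,0.04,0.04,0.04,0.04,0.04,0.04,0.04,0.04,0.04,0.04,0.04,0.04,0.04,0.04,0.04])

```text
time_s: 10.62
tcp_pos: [0.5303, -0.3902, 0.1426]
tool_rot: [[0.005, 1.0, 0.001], [1.0, -0.004, -0.001], [-0.001, 0.001, -1.0]]
force: [0.2, 0.4, -0.8]
width: 0.0475
gripper_force: 31.0
```

Call:
jog_arm([
  [0,0,0.03],
  [0,0,0.06],
  [0,0,0.085],
  [0,0,0.1],
  [0,0,0.1],
  [0,0,0.1],
  [0,0,0.1],
], spin=[0,0,0,0,0,0,0], fingers=[0.04,0.04,0.04,0.04,0.04,0.04,0.04])

```text
time_s: 11.2
tcp_pos: [0.5319, -0.3889, 0.0436]
tool_rot: [[0.002, 1.0, 0.002], [1.0, -0.002, -0.001], [-0.001, 0.002, -1.0]]
force: [0.3, -0.3, -0.1]
width: 0.0475
gripper_force: 31.1
```

Run:
```python
from h import *
cm,i=shot("wrist")
s=monitor.get_state();print(s["tcp_pos"],s["joint_pos"].round(2))
cv2.imwrite("pics/w5.png",i[:,:,::-1])
```

```text
[ 0.53192741 -0.38898083  0.04374869] [ 0.28  0.73  0.44  1.66 -0.4   0.83  0.88]
```

View pics/w5.png

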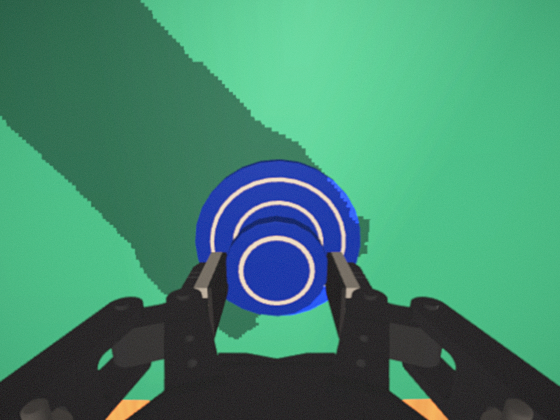

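Run:
```python
from h import *
cm=cam("wrist"); i=cv2.imread("pics/w5.png")[:,:,::-1].copy(); z=monitor.get_state()["tcp_pos"][2]
p=np.r_[whites(i,(195,160,366,216)),whites(i,(195,160,228,250)),whites(i,(328,160,366,250))]
print(rings(world(cm,p,.01),(532,-388.5),(40,26.5)))
p=whites(i,(236,234,318,308)); print(rings(world(cm,p,z+.01),(532,-389),(17.2,)))
```

```text
(array([ 533. , -391.4]), np.int64(1719), np.float64(0.79))
(array([ 532.2, -386.5]), np.int64(1245), np.float64(0.89))
```

Run:
```python
from h import *
cm=cam("wrist"); i=cv2.imread("pics/w5.png")[:,:,::-1].copy()
m=mask(i,"blue"); 
for u in (262,278,295):
    v=np.nonzero(m[:,u])[0]; print(u,v.min(),v.max(),world(cm,[[u,v.min()-.5]],0),world(cm,[[u,v.max()+.5]],.01))
h=cv2.cvtColor(i,cv2.COLOR_RGB2HSV)
print(h[155:235,278,1].tolist()); print(h[155:235,278,2].tolist())
```

```text
262 161 313 [[ 0.52414141 -0.34192441]] [[ 0.52298085 -0.437993  ]]
278 160 314 [[ 0.53351982 -0.34138173]] [[ 0.53322173 -0.4387794 ]]
295 162 313 [[ 0.54349111 -0.34258537]] [[ 0.5441095  -0.43810623]]
[129, 128, 127, 125, 147, 195, 195, 196, 194, 202, 199, 197, 196, 196, 192, 199, 194, 197, 202, 200, 208, 186, 72, 44, 44, 43, 40, 150, 204, 203, 196, 204, 194, 203, 203, 202, 197, 203, 203, 205, 198, 200, 202, 212, 212, 90, 44, 44, 47, 28, 128, 203, 209, 206, 201, 202, 210, 213, 203, 200, 198, 213, 207, 191, 210, 193, 196, 198, 197, 199, 199, 209, 201, 205, 203, 204, 209, 205, 216, 208]
[127, 126, 129, 126, 104, 124, 166, 181, 179, 177, 178, 180, 182, 180, 179, 176, 180, 179, 178, 180, 175, 177, 185, 233, 244, 242, 183, 173, 176, 176, 177, 175, 177, 175, 173, 178, 176, 175, 173, 173, 175, 173, 174, 172, 171, 176, 234, 243, 240, 185, 174, 172, 172, 171, 174, 173, 174, 171, 173, 175, 166, 129, 107, 107, 108, 111, 130, 169, 176, 176, 174, 172, 175, 172, 172, 174, 173, 172, 171, 173]
```

Call:
jog_arm([
  [-0.003,0.0008,0.012],
  [-0.003,0.0008,0.02],
  [-0.003,0.0008,0.025],
  [-0.003,0.0008,0.025],
  [-0.003,0.0008,0.025],
], spin=[0,0,0,0,0], fingers=[0.04,0.04,0.04,0.04,0.04])

```text
time_s: 11.67
tcp_pos: [0.5315, -0.3915, 0.0164]
tool_rot: [[0.002, 1.0, -0.001], [1.0, -0.002, 0.0], [0.0, -0.001, -1.0]]
force: [-0.8, 0.8, -0.9]
width: 0.0477
gripper_force: 31.1
```

Run:
```python
from h import *
cm,i=shot("wrist")
cv2.imwrite("pics/w6.png",i[:,:,::-1])
s=monitor.get_state();print(s["tcp_pos"],s["force"]);z=s["tcp_pos"][2]
m=whites(i,(180,150,370,330)); w=world(cm,m,.01)
d=np.hypot(*(w*1000-[532.7,-391.4]).T)
c=pixel(cm,[.5327,-.391,z+.01])[0]
pk=np.hypot(*(m-c).T)<48
print(c,rings(w[~pk],(532.7,-391),(40,26.5)))
for dz in (.005,.0075,.01):
    q=world(cm,m[pk],z+dz)*1000
    f=least_squares(lambda p:np.hypot(*(q-p[:2]).T)-p[2],[*q.mean(0),17],loss="soft_l1"); print(dz,f.x.round(2),np.abs(f.fun).mean())
# red reference: ring radius
```

```text
[ 0.53168574 -0.3916954   0.01683341] [-0.71801664  0.58768508  0.06448966]
[278.13837791 275.62250354] (array([ 533. , -390.9]), np.int64(2957), np.float64(0.93))
0.005 [ 531.75 -391.34   17.07] 0.9126922125674186
0.0075 [ 531.76 -390.1    16.76] 0.8959393299685343
0.01 [ 531.77 -388.86   16.44] 0.8791863308803395
```

View pics/w6.png

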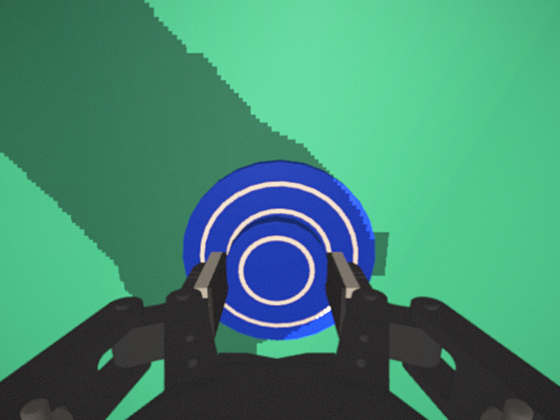

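Call:
jog_arm([
  [-0.0003,0.0012,0.001],
  [-0.0003,0.0012,0.002],
  [-0.0003,0.0012,0.003],
  [-0.0003,0.0012,0.004],
  [-0.0003,0.0012,0.004],
  [-0.0003,0.0012,0.004],
], spin=[0,0,0,0,0,0], fingers=[0.04,0.04,0.04,0.04,0.04,0.04])

```text
time_s: 12.22
tcp_pos: [0.5332, -0.392, 0.0136]
tool_rot: [[0.002, 1.0, 0.001], [1.0, -0.002, -0.0], [-0.0, 0.001, -1.0]]
force: [-3.4, 3.9, 10.9]
width: 0.0482
gripper_force: 32.2
```

Contact; release and check.

Call:
jog_arm([
  [0,0,-0.001],
  [0,0,-0.001],
  [0,0,-0.001],
  [0,0,-0.001],
  [0,0,-0.02],
  [0,0,-0.05],
  [0,0,-0.09],
  [0,0,-0.13],
  [0,0,-0.13],
  [0,0,-0.13],
  [0,0,-0.13],
], spin=[0,0,0,0,0,0,0,0,0,0,0], fingers=[0.048,0.052,0.058,0.06,0.06,0.06,0.06,0.06,0.06,0.06,0.06])

```text
time_s: 13.13
tcp_pos: [0.5329, -0.3916, 0.1426]
tool_rot: [[0.002, 1.0, -0.0], [1.0, -0.002, 0.0], [0.0, -0.0, -1.0]]
force: [-0.5, 0.4, -0.6]
width: 0.0597
gripper_force: 0.0
```

Run:
```python
from h import *
cm,i=shot("wrist")
print(monitor.get_state()["tcp_pos"])
cv2.imwrite("pics/w7.png",i[:,:,::-1])
c=pixel(cm,[.533,-.391,.01])[0].round().astype(int); print(c)
p=whites(i,(c[0]-60,c[1]-60,c[0]+60,c[1]+60))
print(rings(world(cm,p,.01),(533,-391),(40,26.5),2.5)); print(rings(world(cm,p,.02),(533,-391),(17.2,)))
cm,i=shot("top")
p=whites(i,(425,180,480,240))
print(rings(world(cm,p,.01),(532,-387),(40,),3)); print(rings(world(cm,p,.02),(532,-387),(17.2,)))
```

```text
[ 0.53265235 -0.39139334  0.14184575]
[276 201]
(array([ 532.9, -390.7]), np.int64(1473), np.float64(0.98))
(array([ 533.2, -391.3]), np.int64(489), np.float64(0.91))
(array([ 532.5, -388.4]), np.int64(143), np.float64(1.03))
(array([ 532.7, -389.4]), np.int64(68), np.float64(0.9))
```

Call:
jog_arm([
  [0.184,-0.0915,0],
  [0.184,-0.0915,0],
  [0.184,-0.0915,0],
  [0.184,-0.0915,0],
  [0.184,-0.0915,0],
  [0.184,-0.0915,0],
  [0.184,-0.0915,0],
  [0.184,-0.0915,0],
  [0.184,-0.0915,0],
  [0.184,-0.0915,0],
], spin=[0,0,0,0,0,0,0,0,0,0], fingers=[0.06,0.06,0.06,0.06,0.06,0.06,0.06,0.06,0.06,0.06])

```text
time_s: 14.07
tcp_pos: [0.4419, -0.2087, 0.1425]
tool_rot: [[0.003, 1.0, -0.001], [1.0, -0.003, -0.001], [-0.001, -0.001, -1.0]]
force: [0.6, 0.7, -0.2]
width: 0.06
gripper_force: 0.0
```

Run:
```python
from h import *
cm,i=shot("wrist")
print(monitor.get_state()["tcp_pos"])
for b in blobs("wrist",cm,i,"red",0.012): print(*b)
cv2.imwrite("pics/w8.png",i[:,:,::-1])
```

```text
[ 0.44185199 -0.20862653  0.14253473]
[276. 200.] [ 441.3 -207.9   37.7] [ 441.7 -207.8] [73.8 74.4] [ 441.7 -207.7] [74.3 74.5] 15.5
```

View pics/w8.png

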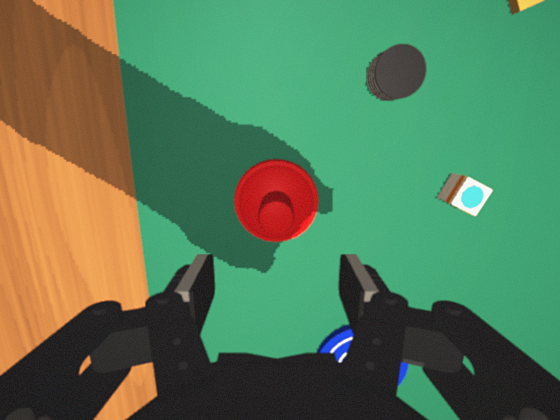

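Call:
jog_arm([
  [0.0008,-0.0003,0.03],
  [0.0008,-0.0003,0.06],
  [0.0008,-0.0003,0.09],
  [0.0008,-0.0003,0.105],
  [0.0008,-0.0003,0.113],
  [0.0008,-0.0003,0.117],
  [0.0008,-0.0003,0.118],
  [0.0008,-0.0003,0.118],
  [0.0008,-0.0003,0.118],
  [0.0008,-0.0003,0.118],
  [0.0008,-0.0003,0.118],
  [0.0008,-0.0003,0.118],
  [0.0008,-0.0003,0.118],
  [0.0008,-0.0003,0.118],
], spin=[0,0,0,0,0,0,0,0,0,0,0,0,0,0], fingers=[0.06,0.06,0.06,0.06,0.06,0.06,0.06,0.05,0.04,0.03,0.02,0.02,0.02,0.02])

```text
time_s: 15.28
tcp_pos: [0.4421, -0.207, 0.0257]
tool_rot: [[0.002, 1.0, 0.001], [1.0, -0.002, -0.0], [-0.0, 0.001, -1.0]]
force: [-0.8, 0.9, 10.2]
width: 0.0272
gripper_force: 28.9
```

Call:
jog_arm([
  [0,0,-0.03],
  [0,0,-0.07],
  [0,0,-0.11],
  [0.593,0.077,-0.13],
  [0.593,0.077,-0.13],
  [0.593,0.077,-0.13],
  [0.593,0.077,-0.13],
  [0.593,0.077,-0.13],
  [0.593,0.077,-0.13],
  [0.593,0.077,-0.13],
  [0.593,0.077,-0.13],
  [0.593,0.077,-0.13],
  [0.593,0.077,-0.13],
  [0.593,0.077,-0.13],
  [0.593,0.077,-0.13],
  [0.593,0.077,-0.13],
  [0.593,0.077,-0.13],
  [0.593,0.077,-0.13],
  [0.593,0.077,-0.13],
  [0.593,0.077,-0.13],
], spin=[0,0,0,0,0,0,0,0,0,0,0,0,0,0,0,0,0,0,0,0], fingers=[0.02,0.02,0.02,0.02,0.02,0.02,0.02,0.02,0.02,0.02,0.02,0.02,0.02,0.02,0.02,0.02,0.02,0.02,0.02,0.02])

```text
time_s: 16.95
tcp_pos: [0.5194, 0.3866, 0.1547]
tool_rot: [[0.001, 1.0, 0.0], [1.0, -0.001, -0.0], [-0.0, 0.0, -1.0]]
force: [0.5, -0.8, -0.8]
width: 0.0274
gripper_force: 30.1
```

Call:
jog_arm([
  [0,0,0.03],
  [0,0,0.06],
  [0,0,0.085],
  [0,0,0.1],
  [0,0,0.1],
  [0,0,0.1],
  [0,0,0.1],
], spin=[0,0,0,0,0,0,0], fingers=[0.02,0.02,0.02,0.02,0.02,0.02,0.02])

```text
time_s: 17.53
tcp_pos: [0.5206, 0.3857, 0.0564]
tool_rot: [[0.003, 1.0, 0.001], [1.0, -0.003, 0.001], [0.001, 0.001, -1.0]]
force: [1.0, 0.4, -1.5]
width: 0.0273
gripper_force: 30.1
```

Run:
```python
from h import *
cm,i=shot("wrist")
s=monitor.get_state();print(s["tcp_pos"],s["width"],s["force"])
cv2.imwrite("pics/w9.png",i[:,:,::-1])
```

```text
[0.52056678 0.38599314 0.05655033] 0.027113474856576135 [-0.65287799 -0.07192444  0.25581718]
```

View pics/w9.png

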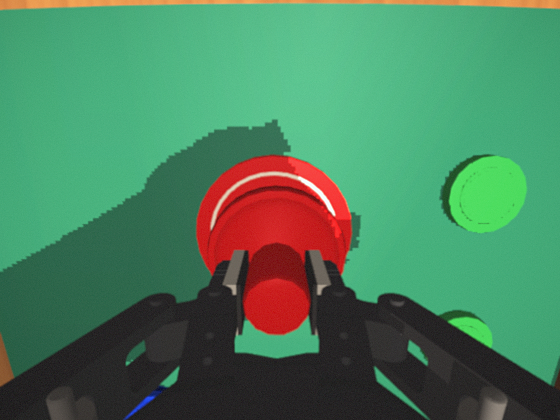

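Run:
```python
from h import *
cm=cam("wrist"); i=cv2.imread("pics/w9.png")[:,:,::-1].copy(); s=monitor.get_state(); z=s["tcp_pos"][2]
p=whites(i,(195,165,350,240)); print(rings(world(cm,p,.01),(519,385),(40,)))
# grip top disc (bright) : centre of lower arc
for v in (225,235,245): print(v,i[v,195:360,0].tolist())
```

```text
(array([519.3, 385.1]), np.int64(695), np.float64(0.65))
225 [71, 141, 195, 205, 204, 203, 200, 203, 203, 203, 204, 203, 204, 201, 205, 211, 223, 223, 178, 135, 159, 196, 204, 205, 201, 203, 204, 203, 194, 187, 183, 187, 187, 189, 189, 195, 193, 197, 197, 196, 196, 196, 197, 200, 202, 200, 199, 199, 200, 198, 201, 200, 200, 202, 200, 203, 202, 206, 205, 205, 204, 206, 206, 205, 209, 207, 209, 208, 207, 208, 211, 211, 210, 212, 211, 210, 210, 211, 214, 211, 210, 209, 211, 209, 215, 211, 210, 208, 209, 209, 209, 210, 209, 206, 206, 206, 206, 203, 206, 205, 203, 203, 206, 201, 202, 199, 202, 201, 203, 200, 200, 202, 198, 202, 199, 199, 198, 196, 196, 198, 194, 197, 195, 197, 194, 194, 194, 191, 188, 186, 185, 184, 183, 180, 182, 203, 236, 252, 250, 249, 248, 249, 250, 213, 191, 201, 202, 201, 201, 201, 201, 203, 201, 202, 202, 185, 139, 75, 42, 45, 49, 52, 45, 51, 50]
235 [71, 140, 197, 204, 202, 202, 201, 203, 204, 205, 201, 200, 202, 197, 177, 168, 194, 199, 202, 202, 205, 202, 200, 185, 182, 185, 188, 189, 190, 193, 195, 195, 195, 199, 196, 200, 198, 200, 196, 200, 197, 198, 198, 200
[... 716 characters left out ...]
186, 189, 191, 197, 196, 196, 196, 196, 195, 198, 198, 195, 197, 197, 201, 199, 200, 200, 198, 198, 202, 199, 201, 198, 202, 202, 199, 201, 201, 202, 201, 203, 207, 206, 206, 206, 204, 206, 206, 209, 209, 210, 211, 208, 203, 187, 168, 153, 142, 135, 134, 126, 122, 121, 121, 124, 122, 127, 124, 126, 123, 123, 122, 122, 120, 125, 126, 132, 144, 155, 165, 181, 201, 209, 206, 204, 203, 204, 202, 203, 203, 202, 202, 201, 201, 199, 202, 198, 197, 201, 199, 200, 199, 197, 197, 199, 199, 197, 197, 197, 196, 197, 194, 197, 196, 196, 197, 197, 197, 194, 196, 196, 194, 193, 193, 189, 185, 183, 180, 184, 195, 202, 204, 203, 200, 189, 173, 171, 197, 204, 201, 169, 100, 44, 48, 51, 52, 50, 50, 54, 65, 75]
```

Run:
```python
from h import *
cm=cam("wrist"); i=cv2.imread("pics/w9.png")[:,:,::-1].copy(); s=monitor.get_state(); z=s["tcp_pos"][2]
# edges: row-wise minima of brightness ramp; use symmetric dark rim points
P=[]
for v in range(225,252,2):
    r=cv2.GaussianBlur(i[v:v+1,:,0].astype(float),(5,1),0)[0]
    l=205+r[205:240].argmin() if 0 else None
for v,a,b in ((225,223.5,330),(235,218,333.5),(245,215.5,337)):
    w=world(cm,[[a,v],[b,v]],z-.0257+.012)*1000; print(v,w.round(1).tolist(),w[:,0].mean().round(2))
    h=np.diff(w[:,0])[0]/2; print("y centre",(w[:,1].mean()-np.sqrt(max(38**2-h*h,0))).round(1))
```

```text
225 [[493.5, 403.3], [548.9, 403.0]] 521.24
y centre 377.1
235 [[490.4, 397.8], [551.0, 397.5]] 520.69
y centre 374.7
245 [[488.7, 392.2], [553.1, 391.8]] 520.93
y centre 371.8
```

Run:
```python
from h import *
cm=cam("wrist"); i=cv2.imread("pics/w9.png")[:,:,::-1].copy(); s=monitor.get_state(); z=s["tcp_pos"][2]
print(list(zip(range(168,215),i[168:215,270,0].tolist())))
for v in (187,190,200):
    print(v,[(round(dz*1000),(world(cm,[[276,v]],z-.0257+dz)*1000-[0,38]).round(1).tolist()) for dz in (0,.012)])
```

```text
[(168, 210), (169, 211), (170, 210), (171, 212), (172, 222), (173, 226), (174, 224), (175, 213), (176, 205), (177, 207), (178, 208), (179, 206), (180, 208), (181, 208), (182, 210), (183, 209), (184, 214), (185, 199), (186, 132), (187, 92), (188, 114), (189, 126), (190, 151), (191, 199), (192, 211), (193, 210), (194, 209), (195, 207), (196, 210), (197, 208), (198, 199), (199, 190), (200, 187), (201, 192), (202, 196), (203, 195), (204, 198), (205, 198), (206, 203), (207, 204), (208, 206), (209, 205), (210, 207), (211, 204), (212, 207), (213, 208), (214, 208)]
187 [(0, [[520.9, 382.9]]), (12, [[520.9, 385.2]])]
190 [(0, [[520.9, 381.2]]), (12, [[520.9, 383.7]])]
200 [(0, [[520.9, 375.6]]), (12, [[520.9, 378.5]])]
```

Call:
jog_arm([
  [0.0012,-0.0015,0.002],
  [0.0012,-0.0015,0.004],
  [0.0012,-0.0015,0.006],
  [0.0012,-0.0015,0.008],
  [0.0012,-0.0015,0.009],
  [0.0012,-0.0015,0.0095],
  [0.0012,-0.0015,0.01],
], spin=[0,0,0,0,0,0,0], fingers=[0.02,0.02,0.02,0.02,0.02,0.02,0.02])

```text
time_s: 18.17
tcp_pos: [0.5183, 0.3872, 0.0457]
tool_rot: [[0.002, 1.0, -0.0], [1.0, -0.002, 0.0], [0.0, -0.0, -1.0]]
force: [-9.2, -5.7, 25.0]
width: 0.0273
gripper_force: 32.5
```

Run:
```python
from h import *
cm,i=shot("wrist"); s=monitor.get_state(); z=s["tcp_pos"][2]
print(s["tcp_pos"],s["force"])
cv2.imwrite("pics/w10.png",i[:,:,::-1])
p=whites(i,(185,160,370,230)); print(rings(world(cm,p,.01),(519,385),(40,)))
print(list(zip(range(165,215),i[165:215,272,0].tolist())))
```

```text
[0.5182555  0.38722244 0.04576389] [-6.96338479 -3.50340982 16.2862331 ]
(array([519.1, 384.8]), np.int64(737), np.float64(0.65))
[(165, 211), (166, 209), (167, 212), (168, 210), (169, 210), (170, 210), (171, 211), (172, 212), (173, 209), (174, 212), (175, 212), (176, 212), (177, 217), (178, 224), (179, 227), (180, 224), (181, 216), (182, 210), (183, 210), (184, 212), (185, 200), (186, 133), (187, 95), (188, 117), (189, 127), (190, 148), (191, 191), (192, 209), (193, 210), (194, 214), (195, 209), (196, 213), (197, 207), (198, 200), (199, 188), (200, 188), (201, 191), (202, 193), (203, 196), (204, 197), (205, 199), (206, 200), (207, 207), (208, 206), (209, 209), (210, 207), (211, 205), (212, 208), (213, 210), (214, 210)]
```

Run:
```python
from h import *
cm=cam("wrist")
print(world(cm,[[276,190.7]],.032)*1000-[0,38],world(cm,[[276,185.5]],.020)*1000-[0,38])
```

```text
[[518.57200093 384.53678094]] [[518.55940716 384.88588036]]
```

Call:
jog_arm([
  [0,0,-0.001],
  [0,0,-0.001],
  [0,0,-0.001],
  [0,0,-0.001],
  [0,0,-0.001],
  [0,0,-0.03],
  [0,0,-0.06],
  [0,0,-0.1],
  [0,0,-0.1],
  [0,0,-0.1],
  [0,0,-0.1],
], spin=[0,0,0,0,0,0,0,0,0,0,0], fingers=[0.027,0.032,0.04,0.055,0.06,0.06,0.06,0.06,0.06,0.06,0.06])

```text
time_s: 19.13
tcp_pos: [0.518, 0.3871, 0.1445]
tool_rot: [[0.002, 1.0, -0.0], [1.0, -0.002, 0.0], [0.0, -0.0, -1.0]]
force: [-0.3, -0.1, 0.3]
width: 0.0603
gripper_force: 0.0
```

```bash
cat >> h.py <<'E'
def chk(cm,i,padc,col):
    """mallet base top rim (z .032) against pad ring; returns both centres"""
    c=pixel(cm,[*np.array(padc)/1000,.01])[0].round().astype(int)
    p=whites(i,(c[0]-70,c[1]-70,c[0]+70,c[1]+70)); w=world(cm,p,.01)
    return rings(w,padc,(40,),3)
E
python3 - <<'E'
from h import *
cm,i=shot("wrist"); s=monitor.get_state()
print(s["tcp_pos"])
print(chk(cm,i,(519,385),"red"))
a=i[100:300,170:380]; b,j=shot("top"); b2=j[185:245,85:150]
cv2.imwrite("pics/w11.png",np.hstack([cv2.resize(a,(400,381)),cv2.resize(b2,(400,381),interpolation=cv2.INTER_NEAREST)])[:,:,::-1])
E
```

```text
[0.51774576 0.38692307 0.14383323]
(array([519. , 384.7]), np.int64(381), np.float64(0.74))
```

View pics/w11.png

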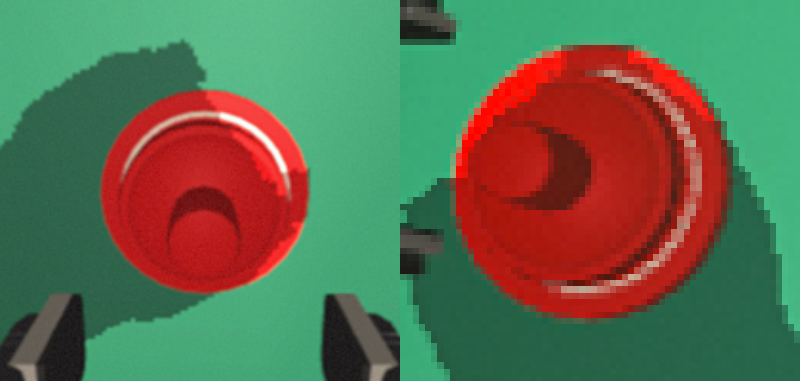

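Call:
jog_arm([
  [-0.168,-0.093,0],
  [-0.168,-0.093,0],
  [-0.168,-0.093,0],
  [-0.168,-0.093,0],
  [-0.168,-0.093,0],
  [-0.168,-0.093,0],
  [-0.168,-0.093,0],
  [-0.168,-0.093,0],
  [-0.168,-0.093,0],
  [-0.168,-0.093,0],
], spin=[0,0,0,0,0,0,0,0,0,0], fingers=[0.06,0.06,0.06,0.06,0.06,0.06,0.06,0.06,0.06,0.06])

```text
time_s: 20.07
tcp_pos: [0.4251, 0.22, 0.1444]
tool_rot: [[0.001, 1.0, -0.0], [1.0, -0.001, -0.001], [-0.001, -0.0, -1.0]]
force: [-0.5, 0.1, 0.3]
width: 0.0602
gripper_force: 0.0
```

Run:
```python
from h import *
cm,i=shot("wrist")
print(monitor.get_state()["tcp_pos"])
for b in blobs("wrist",cm,i,"blue",0.012): print(*b)
```

```text
[0.42504462 0.21982138 0.14444427]
[276. 200.] [425.2 220.1  37.6] [425.2 220.1] [73.4 74.1] [425.1 220.2] [73.7 74.4] 27.5
```

Mallet centre ≈ (425.2, 219.5); already above it.

Call:
jog_arm([
  [-0.0003,0,0.03],
  [-0.0003,0,0.06],
  [-0.0003,0,0.09],
  [-0.0003,0,0.105],
  [-0.0003,0,0.114],
  [-0.0003,0,0.118],
  [-0.0003,0,0.12],
  [-0.0003,0,0.12],
  [-0.0003,0,0.12],
  [-0.0003,0,0.12],
  [-0.0003,0,0.12],
  [-0.0003,0,0.12],
  [-0.0003,0,0.12],
  [-0.0003,0,0.12],
], spin=[0,0,0,0,0,0,0,0,0,0,0,0,0,0], fingers=[0.06,0.06,0.06,0.06,0.06,0.06,0.06,0.05,0.04,0.03,0.02,0.02,0.02,0.02])

```text
time_s: 21.28
tcp_pos: [0.4253, 0.2194, 0.0257]
tool_rot: [[0.002, 1.0, 0.001], [1.0, -0.002, 0.001], [0.001, 0.001, -1.0]]
force: [-2.1, -1.0, 8.6]
width: 0.0274
gripper_force: 28.9
```

Call:
jog_arm([
  [0,0,-0.03],
  [0,0,-0.07],
  [0,0,-0.11],
  [-0.61,0.108,-0.13],
  [-0.61,0.108,-0.13],
  [-0.61,0.108,-0.13],
  [-0.61,0.108,-0.13],
  [-0.61,0.108,-0.13],
  [-0.61,0.108,-0.13],
  [-0.61,0.108,-0.13],
  [-0.61,0.108,-0.13],
  [-0.61,0.108,-0.13],
  [-0.61,0.108,-0.13],
  [-0.61,0.108,-0.13],
  [-0.61,0.108,-0.13],
  [-0.61,0.108,-0.13],
  [-0.61,0.108,-0.13],
  [-0.61,0.108,-0.13],
  [-0.61,0.108,-0.13],
  [-0.61,0.108,-0.13],
], spin=[0,0,0,0,0,0,0,0,0,0,0,0,0,0,0,0,0,0,0,0], fingers=[0.02,0.02,0.02,0.02,0.02,0.02,0.02,0.02,0.02,0.02,0.02,0.02,0.02,0.02,0.02,0.02,0.02,0.02,0.02,0.02])

```text
time_s: 22.95
tcp_pos: [0.5308, -0.3934, 0.1548]
tool_rot: [[0.005, 1.0, -0.0], [1.0, -0.005, -0.001], [-0.001, -0.0, -1.0]]
force: [-0.0, 1.6, -1.6]
width: 0.0274
gripper_force: 30.1
```

Call:
jog_arm([
  [0,0,0.03],
  [0,0,0.06],
  [0,0,0.085],
  [0,0,0.1],
  [0,0,0.1],
  [0,0,0.1],
  [0,0,0.1],
], spin=[0,0,0,0,0,0,0], fingers=[0.02,0.02,0.02,0.02,0.02,0.02,0.02])

```text
time_s: 23.53
tcp_pos: [0.5325, -0.3915, 0.0566]
tool_rot: [[0.002, 1.0, 0.002], [1.0, -0.002, -0.001], [-0.001, 0.002, -1.0]]
force: [-0.0, 0.5, -0.7]
width: 0.0273
gripper_force: 30.1
```

Run:
```python
from h import *
cm,i=shot("wrist")
s=monitor.get_state();z=s["tcp_pos"][2];print(s["tcp_pos"],s["width"],s["force"])
cv2.imwrite("pics/w12.png",i[:,:,::-1])
p=whites(i,(185,155,370,235)); print(rings(world(cm,p,.01),(533,-391),(40,)))
print(list(zip(range(160,215),i[160:215,272,2].tolist())))
for v in (235,245): print(v,i[v,195:235,2].tolist(),i[v,315:360,2].tolist())
```

```text
[ 0.53254188 -0.39157898  0.05674107] 0.027447240844874366 [ 0.40500409  0.08116317 -1.06821128]
(array([ 532.9, -391.3]), np.int64(831), np.float64(0.77))
[(160, 186), (161, 181), (162, 183), (163, 182), (164, 184), (165, 181), (166, 183), (167, 183), (168, 183), (169, 184), (170, 199), (171, 204), (172, 205), (173, 195), (174, 183), (175, 179), (176, 182), (177, 180), (178, 183), (179, 180), (180, 183), (181, 175), (182, 138), (183, 92), (184, 91), (185, 101), (186, 115), (187, 135), (188, 175), (189, 183), (190, 181), (191, 181), (192, 184), (193, 184), (194, 180), (195, 166), (196, 162), (197, 163), (198, 166), (199, 168), (200, 174), (201, 173), (202, 174), (203, 177), (204, 177), (205, 181), (206, 177), (207, 179), (208, 178), (209, 180), (210, 181), (211, 181), (212, 181), (213, 181), (214, 184)]
235 [95, 94, 91, 95, 129, 169, 177, 173, 176, 174, 174, 176, 172, 154, 135, 162, 175, 172, 177, 173, 174, 171, 161, 158, 161, 160, 164, 165, 168, 171, 165, 168, 170, 171, 170, 170, 171, 170, 173, 172] [170, 169, 171, 169, 169, 168, 167, 169, 169, 166, 168, 167, 167, 166, 165, 162, 159, 159, 156, 152, 159, 169, 175, 177, 175, 174, 170, 161, 136, 138, 169, 174, 171, 174, 173, 172, 174, 172, 166, 136, 97, 87, 93, 122, 147]
245 [93, 92, 95, 95, 90, 100, 139, 172, 175, 174, 173, 164, 145, 157, 171, 174, 177, 175, 173, 162, 160, 157, 161, 163, 164, 168, 168, 167, 168, 170, 170, 169, 169, 170, 169, 171, 167, 172, 170, 171] [171, 169, 171, 167, 167, 169, 169, 168, 166, 170, 167, 167, 167, 168, 166, 167, 166, 168, 161, 162, 160, 154, 154, 159, 170, 173, 173, 172, 173, 167, 159, 158, 172, 173, 172, 173, 163, 128, 92, 83, 85, 87, 93, 120, 145]
```

View pics/w12.png

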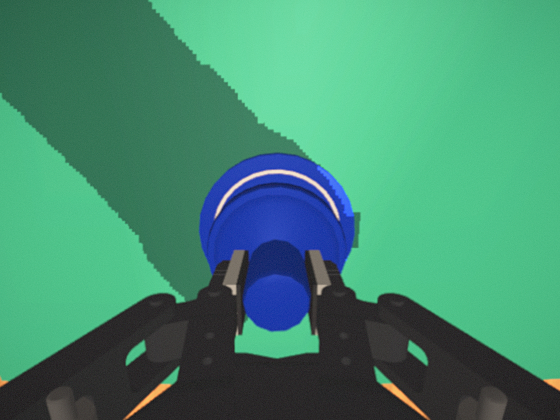

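Run:
```python
from h import *
cm=cam("wrist");z=monitor.get_state()["tcp_pos"][2]-.0257
print(world(cm,[[276.2,187.5]],z+.012)*1000-[0,38],world(cm,[[276.2,182]],z)*1000-[0,38],world(cm,[[276.2,240]],z+.012)*1000)
```

```text
[[ 532.98465114 -392.62161753]] [[ 533.00796098 -392.01891589]] [[ 532.87492013 -382.74144206]]
```

Call:
jog_arm([
  [0.0009,0,0.002],
  [0.0009,0,0.004],
  [0.0009,0,0.006],
  [0.0009,0,0.008],
  [0.0009,0,0.009],
  [0.0009,0,0.01],
  [0.0009,0,0.0105],
], spin=[0,0,0,0,0,0,0], fingers=[0.02,0.02,0.02,0.02,0.02,0.02,0.02])

```text
time_s: 24.17
tcp_pos: [0.5317, -0.3904, 0.0457]
tool_rot: [[0.002, 1.0, 0.0], [1.0, -0.002, 0.0], [0.0, 0.0, -1.0]]
force: [-10.0, 9.9, 30.9]
width: 0.027
gripper_force: 33.1
```

Run:
```python
from h import *
cm,i=shot("wrist"); s=monitor.get_state()
print(s["tcp_pos"],s["force"])
p=whites(i,(185,150,370,230)); print(rings(world(cm,p,.01),(533,-391),(40,)))
r=i[165:205,272,2].astype(int); d=np.diff(r); k=165+np.nonzero(abs(d)>25)[0]; print(k+.5, d[k-165])
for v in np.arange(178,194,.5)[::2]: pass
lo=k[0]+.5; hi=k[-1]+.5
print(world(cm,[[276.2,hi]],.032)*1000-[0,38],world(cm,[[276.2,lo]],.02)*1000-[0,38])
for v in (235,245): print(v,i[v,195:235,2].tolist(),i[v,315:360,2].tolist())
```

```text
[ 0.53171436 -0.3903897   0.0456694 ] [-7.81206501  6.88830951 21.3340461 ]
(array([ 532.8, -391.2]), np.int64(871), np.float64(0.75))
[181.5 182.5 187.5] [-52 -43  34]
[[ 532.16624884 -391.45749189]] [[ 532.17150943 -390.56181997]]
235 [100, 138, 172, 176, 176, 175, 177, 173, 179, 174, 177, 172, 173, 151, 147, 169, 177, 175, 178, 177, 175, 169, 160, 160, 162, 164, 165, 167, 166, 171, 170, 171, 171, 170, 172, 174, 172, 172, 174, 173] [172, 174, 174, 173, 170, 171, 171, 171, 168, 174, 170, 172, 168, 168, 167, 167, 163, 160, 160, 159, 162, 168, 174, 176, 177, 175, 172, 158, 137, 145, 176, 177, 175, 178, 175, 174, 173, 175, 176, 174, 174, 173, 178, 173, 158]
245 [93, 104, 139, 174, 174, 172, 174, 175, 176, 177, 176, 167, 143, 164, 175, 174, 175, 175, 173, 161, 159, 161, 165, 168, 167, 168, 171, 171, 173, 170, 171, 169, 174, 173, 170, 173, 171, 174, 169, 173] [172, 173, 172, 171, 170, 170, 168, 172, 171, 171, 168, 170, 169, 166, 171, 166, 169, 167, 165, 165, 161, 159, 156, 164, 172, 173, 176, 176, 172, 169, 164, 164, 174, 174, 177, 172, 174, 177, 177, 172, 175, 175, 177, 166, 133]
```

Call:
jog_arm([
  [0,0,-0.001],
  [0,0,-0.001],
  [0,0,-0.001],
  [0,0,-0.001],
  [0,0,-0.001],
  [0,0,-0.03],
  [0,0,-0.06],
  [0,0,-0.1],
  [0,0,-0.1],
  [0,0,-0.1],
  [0,0,-0.1],
], spin=[0,0,0,0,0,0,0,0,0,0,0], fingers=[0.027,0.032,0.04,0.055,0.06,0.06,0.06,0.06,0.06,0.06,0.06])

```text
time_s: 25.13
tcp_pos: [0.5317, -0.39, 0.144]
tool_rot: [[0.002, 1.0, 0.0], [1.0, -0.002, 0.0], [0.0, 0.0, -1.0]]
force: [0.7, -0.4, -1.5]
width: 0.0601
gripper_force: 0.0
```

Run:
```python
from h import *
cm,i=shot("top")
print("chalk top",world(cm,[[370.5,174.5]],.026),"tray",world(cm,[[286,157.5]],.01)); print(monitor.get_state()["tcp_pos"])
```

```text
chalk top [[ 0.60902254 -0.19877202]] tray [[ 0.65203718 -0.00484837]]
[ 0.53136764 -0.38986525  0.14336916]
```

Call:
jog_arm([
  [0.19,0.078,0],
  [0.19,0.078,0],
  [0.19,0.078,0],
  [0.19,0.078,0],
  [0.19,0.078,0],
  [0.19,0.078,0],
  [0.19,0.078,0],
  [0.19,0.078,0],
  [0.19,0.078,0],
  [0.19,0.078,0],
], spin=[0,0,0,0,0,0,0,0,0,0], fingers=[0.06,0.06,0.06,0.06,0.06,0.06,0.06,0.06,0.06,0.06])

```text
time_s: 26.02
tcp_pos: [0.6093, -0.2019, 0.144]
tool_rot: [[0.004, 1.0, -0.001], [1.0, -0.004, -0.0], [-0.0, -0.001, -1.0]]
force: [-0.9, 0.3, 0.6]
width: 0.06
gripper_force: 0.0
```

Run:
```python
from h import *
cm,i=shot("wrist")
print(monitor.get_state()["tcp_pos"])
cv2.imwrite("pics/w13.png",i[:,:,::-1])
c=pixel(cm,[.609,-.2,.026])[0].round().astype(int)
h=cv2.cvtColor(i,cv2.COLOR_RGB2HSV); m=((h[...,2]>150)&((h[...,1]<60)|((h[...,0]>85)&(h[...,0]<100)))).astype(np.uint8)
k=np.zeros_like(m); k[c[1]-40:c[1]+40,c[0]-40:c[0]+40]=1; m*=k; print(c)
g=max(cv2.findContours(m,cv2.RETR_EXTERNAL,cv2.CHAIN_APPROX_NONE)[0],key=cv2.contourArea).reshape(-1,2)
w=np.float32(world(cm,g,.026)*1000); print(cv2.minAreaRect(w),cv2.minAreaRect(np.float32(g)))
t=(k>0)&(h[...,0]>85)&(h[...,0]<100)&(h[...,1]>80); v,u=np.nonzero(t); print(world(cm,[[u.mean(),v.mean()]],.026),len(u))
cv2.imwrite("pics/w13.png",cv2.resize(i[c[1]-60:c[1]+60,c[0]-80:c[0]+80],(480,360),interpolation=cv2.INTER_NEAREST)[:,:,::-1])
```

```text
[ 0.60946303 -0.20177273  0.14413385]
[276 204]
((609.6904907226562, -201.0093994140625), (25.129602432250977, 24.78030014038086), 64.46034240722656) ((276.6186218261719, 204.88870239257812), (29.179096221923828, 28.756210327148438), 25.016895294189453)
[[ 0.6094119  -0.20036965]] 360
```

View pics/w13.png

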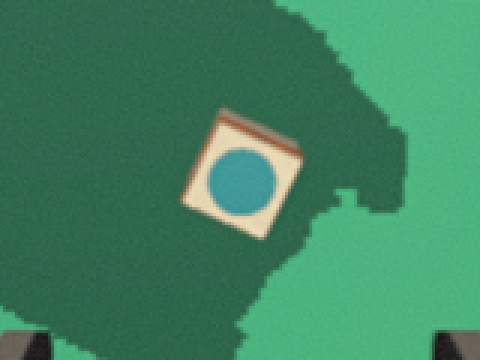

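Call:
jog_arm([
  [0.0012,0,0],
  [0.0012,0,0.02],
  [0.0012,0,0.05],
  [0.0012,0,0.08],
  [0.0012,0,0.105],
  [0.0012,0,0.12],
  [0.0012,0,0.13],
  [0.0012,0,0.135],
  [0.0012,0,0.138],
  [0.0012,0,0.138],
  [0.0012,0,0.138],
  [0.0012,0,0.138],
  [0.0012,0,0.138],
  [0.0012,0,0.138],
  [0.0012,0,0.138],
  [0.0012,0,0.138],
], spin=[0.12,0.24,0.36,0.445,0.445,0.445,0.445,0.445,0.445,0.445,0.445,0.445,0.445,0.445,0.445,0.445], fingers=[0.05,0.05,0.05,0.05,0.05,0.05,0.05,0.05,0.05,0.05,0.04,0.03,0.02,0.02,0.02,0.02])

```text
time_s: 27.4
tcp_pos: [0.6106, -0.1994, 0.0074]
tool_rot: [[0.432, 0.902, 0.001], [0.902, -0.432, -0.0], [0.0, 0.001, -1.0]]
force: [-0.4, 1.4, 5.9]
width: 0.0258
gripper_force: 29.7
```

Call:
jog_arm([
  [0,0,-0.03],
  [0,0,-0.07],
  [0.192,-0.046,-0.09],
  [0.192,-0.046,-0.09],
  [0.192,-0.046,-0.09],
  [0.192,-0.046,-0.09],
  [0.192,-0.046,-0.09],
  [0.192,-0.046,-0.09],
  [0.192,-0.046,-0.09],
  [0.192,-0.046,-0.09],
  [0.192,-0.046,-0.09],
  [0.192,-0.046,-0.09],
  [0.192,-0.046,-0.09],
], spin=[0,0,-0.12,-0.24,-0.36,-0.48,-0.6,-0.72,-0.785,-0.785,-0.785,-0.785,-0.785], fingers=[0.02,0.02,0.02,0.02,0.02,0.02,0.02,0.02,0.02,0.02,0.02,0.02,0.02])

```text
time_s: 28.48
tcp_pos: [0.6515, -0.0066, 0.0964]
tool_rot: [[-0.329, 0.944, 0.0], [0.944, 0.329, -0.0], [-0.0, -0.0, -1.0]]
force: [-0.8, 1.0, -0.8]
width: 0.0253
gripper_force: 29.8
```

```bash
cat > tray.py <<'E'
from h import *
def run(f):
    cm,i=shot("wrist"); s=monitor.get_state(); z=s["tcp_pos"][2]
    print(s["tcp_pos"],s["width"],np.degrees(np.arctan2(s["tool_rot"][1,1],s["tool_rot"][0,1])))
    cv2.imwrite(f,i[:,:,::-1])
    h=cv2.cvtColor(i,cv2.COLOR_RGB2HSV)
    b=((h[...,0]>18)&(h[...,0]<32)&(h[...,1]>130)&(h[...,2]>90)).astype(np.uint8)
    g=max(cv2.findContours(b,cv2.RETR_EXTERNAL,cv2.CHAIN_APPROX_NONE)[0],key=cv2.contourArea).reshape(-1,2)
    print("brass",cv2.minAreaRect(np.float32(world(cm,g,.01)*1000)),g.min(0),g.max(0))
    m=((h[...,0]>83)&(h[...,0]<100)&(h[...,1]>60)&(h[...,2]>80)).astype(np.uint8)
    for g in cv2.findContours(m,cv2.RETR_EXTERNAL,cv2.CHAIN_APPROX_NONE)[0]:
        if cv2.contourArea(g)>300: print("patch",g.reshape(-1,2).mean(0),cv2.minEnclosingCircle(np.float32(world(cm,g.reshape(-1,2),z+.02)*1000)))
E
python3 -c "
from tray import *; run('pics/w14.png')"
```

```text
[ 0.65152807 -0.00654984  0.09636265] 0.025223654804096343 19.256009828948642
brass ((689.7931518554688, -14.6259765625), (13.271037101745605, 22.922119140625), 21.720245361328125) [311 227] [328 255]
patch [276.1965812 288.2991453] ((651.853759765625, -7.564345359802246), 9.577580451965332)
patch [392.8125      22.74553571] ((656.453857421875, 105.27735900878906), 13.644311904907227)
```

View pics/w14.png

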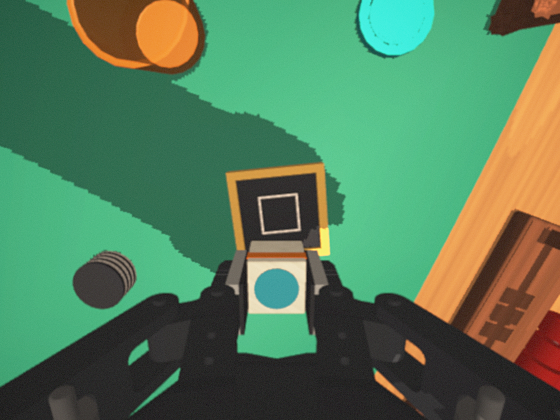

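Run:
```python
from h import *
cm=cam("wrist"); i=cv2.imread("pics/w14.png")[:,:,::-1].copy()
p=whites(i,(248,185,310,239),90); w=world(cm,p,.006)*1000
print(len(p),p.min(0),p.max(0),cv2.minAreaRect(np.float32(w)))
```

```text
419 [258. 193.] [300. 234.] ((653.2947387695312, -4.83146858215332), (30.591188430786133, 30.665790557861328), 24.868505477905273)
```

Call:
jog_arm([
  [0.0026,0.0021,0],
  [0.0026,0.0021,0.01],
  [0.0026,0.0021,0.02],
  [0.0026,0.0021,0.02],
  [0.0026,0.0021,0.02],
  [0.0026,0.0021,0.02],
], spin=[-0.098,-0.098,-0.098,-0.098,-0.098,-0.098], fingers=[0.02,0.02,0.02,0.02,0.02,0.02])

```text
time_s: 29.03
tcp_pos: [0.6526, -0.0033, 0.0761]
tool_rot: [[-0.421, 0.907, -0.0], [0.907, 0.421, -0.0], [-0.0, -0.001, -1.0]]
force: [-0.6, 0.9, 0.4]
width: 0.0254
gripper_force: 29.8
```

Run:
```python
from tray import *
run("pics/w15.png")
cm=cam("wrist"); i=cv2.imread("pics/w15.png")[:,:,::-1].copy(); s=monitor.get_state()
c=pixel(cm,[.6533,-.0048,.006])[0].round(); print(c)
h=cv2.cvtColor(i,cv2.COLOR_RGB2HSV)
q=h[...,1][:,int(c[0])]; print([(v,int(i[v,int(c[0])].mean())) for v in range(185,262,1)])
```

```text
[ 0.65272521 -0.00330711  0.07635308] 0.025510447546221227 24.90724329853794
brass ((689.5220947265625, -5.468462944030762), (6.091891288757324, 16.795230865478516), 24.76734161376953) [318 237] [327 259]
patch [276.1965812  288.31623932] ((652.8790283203125, -4.1252522468566895), 9.553461074829102)
patch [422.2983871  29.7983871] ((656.6605224609375, 110.24388885498047), 15.156377792358398)
[276. 225.]
[(185, 97), (186, 63), (187, 47), (188, 48), (189, 47), (190, 47), (191, 48), (192, 43), (193, 47), (194, 44), (195, 50), (196, 45), (197, 42), (198, 49), (199, 47), (200, 45), (201, 45), (202, 42), (203, 41), (204, 84), (205, 168), (206, 200), (207, 158), (208, 86), (209, 47), (210, 42), (211, 43), (212, 45), (213, 47), (214, 47), (215, 40), (216, 45), (217, 45), (218, 45), (219, 45), (220, 42), (221, 43), (222, 47), (223, 48), (224, 45), (225, 44), (226, 32), (227, 42), (228, 42), (229, 47), (230, 45), (231, 45), (232, 47), (233, 44), (234, 39), (235, 46), (236, 43), (237, 41), (238, 41), (239, 41), (240, 73), (241, 132), (242, 149), (243, 145), (244, 142), (245, 145), (246, 143), (247, 145), (248, 147), (249, 144), (250, 149), (251, 144), (252, 118), (253, 94), (254, 86), (255, 83), (256, 86), (257, 119), (258, 142), (259, 145), (260, 146), (261, 176)]
```

Run:
```python
from h import *
cm=cam("wrist"); i=cv2.imread("pics/w15.png")[:,:,::-1].copy(); s=monitor.get_state()
r=i[222].mean(1); u=np.nonzero(r[240:312]>110)[0]+240; print(u)
R=s["tool_rot"][:2,:2].T
print("front edge tool frame",R@(world(cm,[[276,203.9]],.006)[0]-s["tcp_pos"][:2])*1000, "sides",[(R@(world(cm,[[x,222]],.006)[0]-s["tcp_pos"][:2])*1000).round(2).tolist() for x in (u.min()-.5,u.max()+.5)])
for dz in (.0175,.0186,.02): print("patch",R@(world(cm,[[276.2,288.3]],s["tcp_pos"][2]+dz)[0]-s["tcp_pos"][:2])*1000)
```

```text
[255 256 257 295 296 297 298]
front edge tool frame [13.89790197 -0.14048265] sides [[0.73, -15.38], [0.66, 15.74]]
patch [-2.1389091  -0.02089382]
patch [-1.51828746 -0.01932378]
patch [-0.72840538 -0.01732554]
```

Call:
jog_arm([
  [0,0,0.02],
  [0,0,0.04],
  [0,0,0.052],
  [0,0,0.058],
  [0,0,0.06],
  [0,0,0.062],
  [0,0,0.0625],
  [0,0,0.0625],
], spin=[0,0,0,0,0,0,0,0], fingers=[0.02,0.02,0.02,0.02,0.02,0.02,0.02,0.02])

```text
time_s: 29.75
tcp_pos: [0.6531, -0.0031, 0.0145]
tool_rot: [[-0.422, 0.906, 0.001], [0.906, 0.422, -0.0], [-0.0, 0.001, -1.0]]
force: [-0.0, 0.3, 0.2]
width: 0.0253
gripper_force: 29.8
```

Call:
jog_arm([
  [0,0,0.0005],
  [0,0,0.001],
  [0,0,0.0015],
  [0,0,0.0015],
], spin=[0,0,0,0], fingers=[0.02,0.02,0.02,0.02])

```text
time_s: 30.08
tcp_pos: [0.6531, -0.0031, 0.0134]
tool_rot: [[-0.422, 0.906, 0.001], [0.906, 0.422, 0.0], [-0.0, 0.001, -1.0]]
force: [-4.4, -0.1, 13.5]
width: 0.0255
gripper_force: 31.5
```

Contact: release, retreat and verify.

Call:
jog_arm([
  [0,0,-0.0005],
  [0,0,-0.0005],
  [0,0,-0.0005],
  [0,0,-0.0005],
  [0,0,-0.0005],
  [0,0,-0.03],
  [0,0,-0.07],
  [0,0,-0.11],
  [0,0,-0.13],
  [0,0,-0.13],
  [0,0,-0.13],
], spin=[0,0,0,0,0,0,0,0,0,0,0], fingers=[0.026,0.03,0.036,0.045,0.05,0.05,0.05,0.05,0.05,0.05,0.05])

```text
time_s: 31.0
tcp_pos: [0.6532, -0.003, 0.1436]
tool_rot: [[-0.422, 0.906, 0.002], [0.906, 0.422, 0.0], [-0.001, 0.002, -1.0]]
force: [-0.7, 0.2, -0.1]
width: 0.0501
gripper_force: 0.0
```

Run:
```python
from h import *
cm,i=shot("wrist"); s=monitor.get_state(); print(s["tcp_pos"])
h=cv2.cvtColor(i,cv2.COLOR_RGB2HSV); c=pixel(cm,[.6533,-.0048,.01])[0].astype(int)
k=np.zeros(i.shape[:2],np.uint8); k[c[1]-60:c[1]+60,c[0]-60:c[0]+60]=1
b=((h[...,0]>15)&(h[...,0]<35)&(h[...,1]>120)&(h[...,2]>70)).astype(np.uint8)*k
g=np.vstack([x.reshape(-1,2) for x in cv2.findContours(b,cv2.RETR_EXTERNAL,cv2.CHAIN_APPROX_NONE)[0] if cv2.contourArea(x)>200])
print("tray",cv2.minAreaRect(np.float32(world(cm,g,.01)*1000)))
m=((h[...,0]>83)&(h[...,0]<100)&(h[...,1]>60)&(h[...,2]>80)).astype(np.uint8)*k
g=max(cv2.findContours(m,cv2.RETR_EXTERNAL,cv2.CHAIN_APPROX_NONE)[0],key=cv2.contourArea).reshape(-1,2)
print("patch",cv2.minEnclosingCircle(np.float32(world(cm,g,.032)*1000)))
w=((h[...,2]>140)&((h[...,1]<60)|(m>0))).astype(np.uint8)*k
g=max(cv2.findContours(w,cv2.RETR_EXTERNAL,cv2.CHAIN_APPROX_NONE)[0],key=cv2.contourArea).reshape(-1,2)
print("chalk",cv2.minAreaRect(np.float32(world(cm,g,.032)*1000)))
cm,i=shot("top")
for col in("red","blue"):
    for b in blobs("top",cm,i,col,.01):
        if b[1][0]<700: print(col,b[0],b[1])
```

```text
[ 0.65253325 -0.00291945  0.14217364]
tray ((652.9158935546875, -4.45672607421875), (71.85123443603516, 71.62052917480469), 24.818496704101562)
patch ((653.4358520507812, -4.772830963134766), 9.37442398071289)
chalk ((652.2714233398438, -4.718095779418945), (25.25090217590332, 24.230382919311523), 24.82563018798828)
red [116. 213.] [518.6 386.8  50.4]
blue [452. 209.] [ 532.1 -387.2   49.9]
```

```bash
python3 -c "
from plant import ticket; print(ticket.sign_off())"
```

```text
the job is handed in; nothing more can be done
None
```

The job is handed in at about 31 s: by camera measurement each puck is flat on its own colour's pad with its mallet upright on top, all within about 1 mm of centre. The chalk is upright in the middle of the tray within about 1 mm, and I never went near the tumbler or chips, though I did not re-measure them at the end.

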